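Put the setting die away and hold the strap vice open

TASK

The blue setting die has been left on the strap vice's bed, in the way of its slide: put it back in its own blue-labelled socket in the rack, fully down and upright, and let go of it. Then pull out the vice's spring-return slide, the one with the black handle, until its yellow pointers are beside the red bands and keep it there, so that a strap can be laid in: the program finishes while still holding the slide at the mark. Leave the other dies and everything else on the bench undisturbed.

Things in the scene. Friction and masses are not known exactly. Their poses are not given: they have to be found in the camera images.
- vice: Strap vice, fixed: dark steel bed 270 x 124 mm, its top 12 mm above the bench. Origin: centre of the underside; x runs along the bed towards the blue spring housing (90 to 135 mm from the origin, top 34 mm above the bench). Two rails 10 mm wide and 10 mm high run along the bed at y = +-41 mm. The slide is pulled out along -x. Place and yaw vary.
- jaw_slide: Spring-return slide of the vice: aluminium block 50 mm long (x), 66 wide, top 30 mm above the bench, with a black upright handle plate 14 mm thick (x), 40 wide (y), top 78 mm above the bench. Origin: below the plate's centre, at bench level; axes as the vice's. Shut: at x = 47 mm in the vice's frame; travel 100 mm to -x. The spring pulls 3 N shut, 1.1 N more per 10 mm.
- handle (a point): Point to grip on the black handle plate: 64 mm above the bench, 14 mm below the plate's top, on its centre line.
- pointer (a point): Middle of the slide's pointer line, level with the middle of the handle along x, on the centre line, 27.5 mm above the bench. The yellow pointers, 5 mm wide, stick out from both sides of the slide over the rails.
- red_band: The mark: two red bands, one on each edge of the bed (y = +-54.5 mm), 14 mm long (x) and 15 mm across. Origin: midway between them, at bench level; axes as the vice's. Fixed, 45 to 75 mm out (-x of the vice) from the pointer's shut place, varies. The slide is at the mark when its pointers are within the bands' length, best at their middle.
- die_blue: Blue setting die, loose, left standing on the vice's bed in front of the slide, in its way: turned steel foot 28 mm in diameter and 30 mm high, with a blue plastic grip 20 mm in diameter above it, 66 mm tall overall. Origin: centre of the underside, z up. About 0.16 kg.
- slot_blue: Storage socket with blue labels, fixed on the rack: wooden block 66 x 66 x 35 mm with a round hole in its top, 34 mm in diameter, 22 mm deep. Origin: centre of the underside, 12 mm above the bench; the hole's mouth is 35 mm and its floor 13 mm above it. The row of sockets runs along y, 70 mm apart; the order of colours varies.
- rack: Dark wooden base 100 x 300 x 12 mm that carries the four sockets in a row along its y. Origin: centre of the underside. Place and yaw vary.
- slot_green: Storage socket with green labels, otherwise as the blue one; it is empty and stays so (its die is in use elsewhere).
- die_yellow: Bystander: yellow setting die standing in its yellow-labelled socket: turned steel foot 28 mm in diameter and 30 mm high, with a yellow plastic grip 20 mm in diameter above it, 66 mm tall overall. Origin: centre of the underside, z up.
- die_white: Bystander: white setting die standing in its white-labelled socket: turned steel foot 28 mm in diameter and 30 mm high, with a white plastic grip 20 mm in diameter above it, 66 mm tall overall. Origin: centre of the underside, z up.
- tape_roll: Bystander: white tape roll lying flat, 90 mm across, 30 mm high, loose. Origin: centre of the underside.
- glue_jar: Bystander: closed jar, 64 mm across, 85 mm high, loose. Origin: centre of the underside.
- cup: Bystander: blue cup, 76 mm across the rim, 90 mm high, loose. Origin: centre of the underside.
- hammer: Bystander: hammer lying on the bench, loose. Origin: in its underside, long side along x.
- screwdriver: Bystander: screwdriver lying on the bench, loose. Origin: in its underside, long side along x.
There are look-alikes about, which are no part of the job. Leave any purple look-alike of the die_blue alone.

How it is judged (in metres and radians):
On the way, in this order (a step that is already met when the one before it is completed fails the run):
1. the blue die stands fully down and upright in the blue-labelled socket, let go, with the slide still shut (horizontal distance between die_blue and slot_blue below 0.008 m and z of die_blue in the frame of slot_blue between 0.008 and 0.018 m and angle between die_blue's own z axis and vertical below 0.15 rad and contact force between the fingers and die_blue below 0.1 N and x of pointer in the frame of vice above 0.04 m), for 0.3 s.
2. the slide is pulled out so that its pointer is at the red bands, the fingers holding it (x of pointer in the frame of red_band between -0.0065 and 0.0065 m and contact force between the fingers and jaw_slide above 2 N), for 0.3 s.
At the end, for the whole second after the job is handed in: Slide at rest, pointer within 6.5 mm of the middle of the red bands, fingers pressing on it with over 2 N at the end; blue die let go in the blue socket: within 8 mm of its centre, underside within 5 mm of the hole's floor, tilt under 0.15 rad (all of step 2 and horizontal distance between die_blue and slot_blue below 0.008 m and z of die_blue in the frame of slot_blue between 0.008 and 0.018 m and angle between die_blue's own z axis and vertical below 0.15 rad and contact force between the fingers and die_blue below 0.1 N and linear speed of jaw_slide below 0.01 m/s); the arm keeps its last pose, push and grip.
It fails at once if another die or a loose thing on the bench is moved by more than 30 mm or another die, the jar or the cup is tipped over (distance of any of die_yellow, die_white, tape_roll, glue_jar, cup, hammer, screwdriver from where it was at the start of the episode above 0.03 m or angle between any of die_yellow, die_white, glue_jar, cup's own z axis and vertical above 0.4 rad).
It also fails if it takes over 53 s, if anything falls off the work surface, if the arm or the gripper's body presses on something with over 40 N, if the wrist force passes 120 N, or if a joint passes its speed limit or range.

ROBOT

A 6-joint arm with a two-finger parallel gripper is mounted at the origin on the work surface. World frame = base frame: x ahead of the robot, y to its left, z up, the work surface at z = 0. Lengths are in m, angles in degrees, forces in N, time in s.
With the tool pointing down it reaches from about 0.4 to 0.825 m from the base axis. Payload 7 kg.
Tool frame: the origin (TCP) lies midway between the tips of the shut fingers; the grasp point (between the pads) lies 19 mm behind it; z points along the fingers, y is the line along which they close (so a half turn about z gives the same grasp; the last joint's range is limited). The gripper opens to 88 mm and grips with 3 to 60 N. Pads are 19 mm wide; open, the fingers measure 130 mm over their backs; the gripper's body (78 mm by 193 mm) begins 47 mm behind the grasp point.
Start: joints at [-55.628, 20.546, 0.682, 0, -70.136, -16.507], TCP at [0.207, -0.642, 0.227] pointing down, gripper open.
Joint ranges: [-176.03, 176.03], [-82.01, 121.73], [-58.28, 71.71], [-173.87, 95.51], [-174.79, -0.11], [-173.66, 173.66]. Speed limits (degrees/s): [136.94, 136.94, 172.46, 180, 180, 180].

INTERFACE

Orientations are given as a 3x3 rotation matrix whose columns are the frame's x, y, z axes.
In Python, from rig import robot gives the robot as it stands. Calls block until the motion is done:
- robot.goto(position, orientation): joint-space move of the TCP to a pose.
- robot.servo_line(position, ori=None, speed=0.15): straight line of the TCP; ori=None keeps the orientation; speed is the mean speed in m/s.
- robot.movej(angles): joint-space move.
- robot.move_gripper(opening): opening from 0.0 (shut) to 1.0 (fully open); the grip force is fixed at half the most; returns when the fingers have stopped.
- robot.dwell(seconds).
- robot.ik(position, orientation): joint angles nearest the present ones, or None.
- robot.grab_frame(name): name is "scene" or "top" or "wrist"; returns (picture, depth): 480x640x3 uint8, red, green, blue; 480x640 float32, m along the optical axis (not along the pixel's ray), 0 where there is no reading.
- robot.camera_info(name): a dict with "vfov" (degrees; the focal length in pixels is half the picture's height over the tangent of half this angle, whatever the lens; pixels are square), "cx", "cy" (the principal point, pixels), "k1" (the pictures are not rectified: a ray, as slopes to the right and down, at radius r is drawn at 1 + k1 r^2 times it, then the intrinsics apply), "view" (4x4, takes a point from world to camera coordinates); the wrist camera has in their place "T_tool_cam" (4x4, takes a point from camera to tool coordinates, whose origin is the TCP and whose axes are the flange's). Camera axes: x right, y down, z forward; pixel columns grow to the right and rows downward; lengths in m; the calibration is good to about 2 mm. A picture is of the moment at which its call begins: read the wrist's pose just before it. camera_info takes no time and is no camera call.
A pose or a line that the arm cannot do raises robot.Unreachable and nothing moves.
- robot.job_done(): hands the job in; it is judged then, once.
Readings, each from a call of its own:
- robot.read_t(): time.
- robot.read_qpos(): joint angles.
- robot.read_qvel(): joint speeds.
- robot.read_effort(): joint torques, N m.
- robot.read_position(): TCP position.
- robot.read_tcp_rot(): TCP orientation.
- robot.read_force(): force on the tool from outside, world axes, zero at the start.
- robot.read_ft_torque(): the same for the moment, N m.
- robot.read_grip_width(): opening from 0.0 (shut) to 1.0 (fully open).
- robot.read_finger_force(): force on a finger pad.
Only numpy, scipy, OpenCV 4.12 (cv2) and the standard library are available. Lean on these libraries where they do the work, as an engineer would, in place of code of your own. Each camera call takes 0.05 s, during which the arm holds its last target. There are 200 camera calls.

## Working session

There is one attempt and no reset: what is moved stays moved. The work goes in short steps, each a Python script; the robot and the scene stay as the last script left them, time stands still between calls to the robot, and variables do not carry over. Pictures are saved under pics/ and viewed, at most 10 in all, crops included, and the job is handed in when it is done.

```bash
ls; mkdir -p pics
python3 - <<'E'
from rig import robot
import cv2,numpy as np
for n in ("scene","top"):
    p,d=robot.grab_frame(n); cv2.imwrite(f"pics/{n}0.png",p[:,:,::-1]); np.savez(f"{n}0.npz",p=p,d=d)
    print(n,robot.camera_info(n))
print(robot.camera_info("wrist"),robot.read_t())
E
```

```text
pics
scene {'vfov': 55.24226333236568, 'cx': 313.54360849203, 'cy': 235.40597911069176, 'k1': 0.031240009296814253, 'view': array([[-0.31932121,  0.94764262,  0.00272673,  0.18166068],
       [ 0.70617703,  0.23987287, -0.6661644 , -0.30729327],
       [-0.63193985, -0.21079487, -0.74579994,  1.56978727],
       [ 0.        ,  0.        ,  0.        ,  1.        ]])}
top {'vfov': 44.05262607485876, 'cx': 317.904674021657, 'cy': 224.7682342940194, 'k1': -0.1521458080207536, 'view': array([[ 0.01160762, -0.99990447,  0.00750435, -0.03948055],
       [-0.99745602, -0.01210642, -0.07024902,  0.51762689],
       [ 0.07033315, -0.00666983, -0.99750126,  1.66275286],
       [ 0.        ,  0.        ,  0.        ,  1.        ]])}
{'vfov': 64.12858727066812, 'cx': 312.38820786240905, 'cy': 241.81862197308138, 'k1': -0.078891352726174, 'T_tool_cam': array([[-5.47791350e-04, -9.65236115e-01, -2.61378923e-01,
         7.17099728e-02],
       [ 9.99999788e-01, -4.36987416e-04, -4.82040389e-04,
        -9.20357107e-04],
       [ 3.51063492e-04, -2.61379132e-01,  9.65236150e-01,
        -1.57684974e-01],
       [ 0.00000000e+00,  0.00000000e+00,  0.00000000e+00,
         1.00000000e+00]])} 0.1
```

View pics/top0.png

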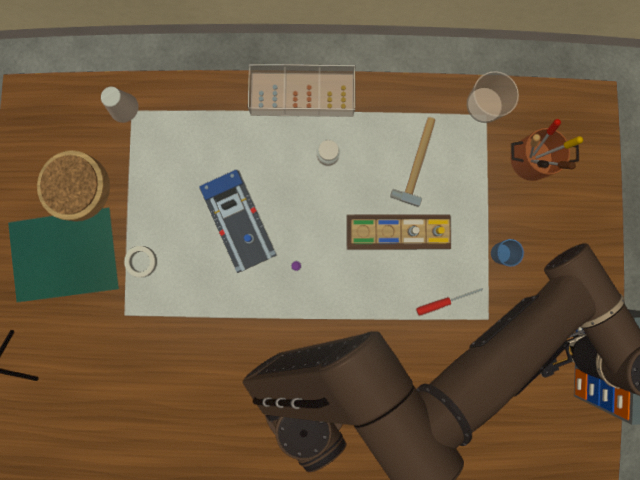

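View pics/scene0.png

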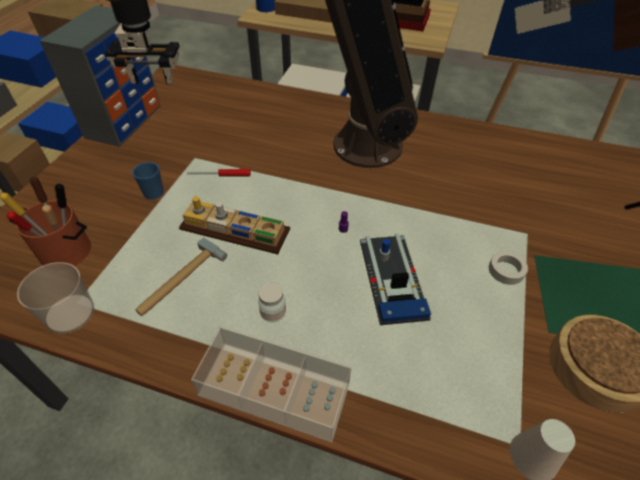

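The top view shows the vice with its housing at (222,185), the open end at (255,262) and the blue die at about (248,238). The rack row is green (362,231), blue (388,231), white (414,231), yellow (438,231), and the purple look-alike is at (296,266). Next I'll enlarge the vice and the rack.

Run:
```python
import cv2,numpy as np
p=np.load("top0.npz")['p'][:,:,::-1]
a=cv2.resize(p[165:275,195:285],None,fx=5,fy=5,interpolation=cv2.INTER_CUBIC)  # 450x550
b=cv2.resize(p[205:257,340:456],None,fx=3,fy=3,interpolation=cv2.INTER_CUBIC) # 348x156
o=np.zeros((550,800,3),np.uint8); o[:550,:450]=a; o[:156,452:800]=b
cv2.imwrite("pics/crop1.png",o)
```

```text
(no output)
```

View pics/crop1.png

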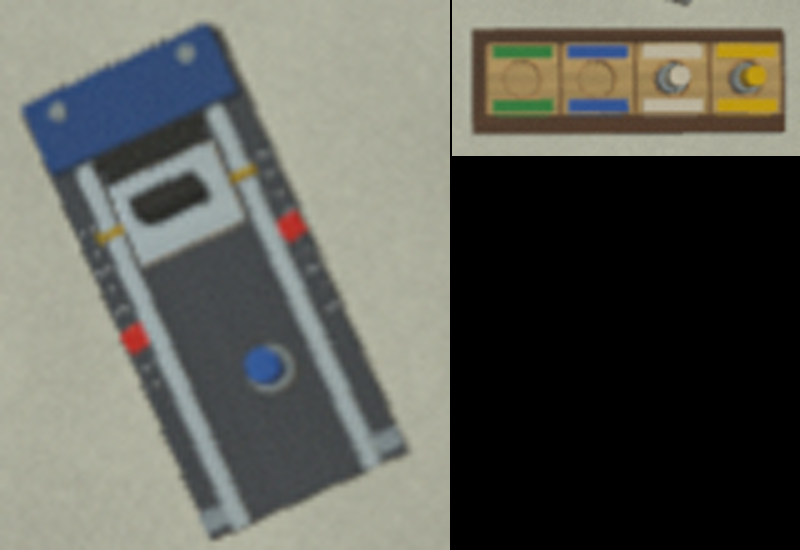

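```bash
cat > h.py <<'E'
import numpy as np,cv2
from rig import robot
def ray2world(cam,uv,z,T=None):
    c=robot.camera_info(cam); f=240/np.tan(np.radians(c['vfov']/2))
    K=np.array([[f,0,c['cx']],[0,f,c['cy']],[0,0,1]])
    n=cv2.undistortPoints(np.array([[uv]],float),K,np.array([c['k1'],0,0,0.]))[0,0]
    M=np.linalg.inv(c['view']) if T is None else T@c['T_tool_cam']
    d=M[:3,:3]@[n[0],n[1],1]; o=M[:3,3]
    return o+d*(z-o[2])/d[2]
def down(yaw): # tool x at yaw, z down
    c,s=np.cos(yaw),np.sin(yaw); return np.array([[c,s,0],[s,-c,0],[0,0,-1.]])
def toolT():
    T=np.eye(4); T[:3,:3]=robot.read_tcp_rot(); T[:3,3]=robot.read_position(); return T
E
python3 - <<'E'
from h import *
np.set_printoptions(precision=4,suppress=True)
A=lambda u,v:(195+(u+.5)/5-.5,165+(v+.5)/5-.5)
B=lambda u,v:(340+(u-452+.5)/3-.5,205+(v+.5)/3-.5)
P={k:ray2world("top",A(*uv),z) for k,(uv,z) in dict(ptL=((110,236),.0275),ptR=((243,174),.0275),redL=((135,338),.012),redR=((292,227),.012),nearL=((210,538),.012),nearR=((408,450),.012),farL=((24,108),.034),farR=((216,25),.034),die=((265,366),.078),handle=((169,193),.078)).items()}
P.update({k:ray2world("top",B(*uv),z) for k,(uv,z) in dict(green=((521,79),.047),blue=((597,79),.047),white=((680,76),.091),yellow=((755,75),.091),rk1=((473,30),.012),rk2=((785,30),.012)).items()})
for k,v in P.items(): print(k,v)
x=(P['farL']+P['farR']-P['nearL']-P['nearR']);x[2]=0;print("len",np.linalg.norm(x)/2);x/=np.linalg.norm(x);y=np.array([-x[1],x[0],0])
o=(P['farL']+P['farR']+P['nearL']+P['nearR'])/4
print("vice",o,"yaw",np.degrees(np.arctan2(x[1],x[0])))
for k in P: print(k,(P[k]-o)@x,(P[k]-o)@y)
p=P['ptR']-P['ptL'];print(np.degrees(np.arctan2(p[1],p[0]))+90)
print(robot.read_tcp_rot())
E
```

```text
ptL [0.5507 0.254  0.0275]
ptR [0.5869 0.1791 0.0275]
redL [0.4939 0.2408 0.012 ]
redR [0.5585 0.1523 0.012 ]
nearL [0.3808 0.1957 0.012 ]
nearR [0.4323 0.0839 0.012 ]
farL [0.6225 0.304  0.034 ]
farR [0.671  0.1957 0.034 ]
die [0.4758 0.1587 0.078 ]
handle [0.5703 0.2136 0.078 ]
green [ 0.5001 -0.1581  0.047 ]
blue [ 0.501 -0.229  0.047]
white [ 0.5019 -0.2993  0.091 ]
yellow [ 0.5036 -0.3683  0.091 ]
rk1 [ 0.5484 -0.115   0.012 ]
rk2 [ 0.5523 -0.4147  0.012 ]
len 0.2641914613635503
vice [0.5266 0.1948 0.023 ] yaw 24.61665929437551
ptL 0.04657947939481133 0.04378792927923919
ptR 0.048200082808881994 -0.039370085995524835
redL -0.010553179402283135 0.05546129032197293
redR 0.011226520480837195 -0.051961857848144964
nearL -0.13219234905885638 0.06150923960412047
nearR -0.131999112304694 -0.06150923960412038
farL 0.13263680822180576 0.059358082429034224
farR 0.1315546531417444 -0.059358082429034176
die -0.06122121341364123 -0.011633534404451524
handle 0.04748686008920192 -0.0010814363640991864
green -0.17109942855931454 -0.30981278418819125
blue -0.19988385980198542 -0.374635170948105
white -0.2283356342722311 -0.43891206118908327
yellow -0.2555344067653028 -0.5023802532838043
rk1 -0.10931086354408596 -0.2907216506305848
rk2 -0.23062166238559179 -0.5648268491584436
25.733111908610127
[[-0.9518 -0.3067 -0.0006]
 [-0.3067  0.9518  0.0014]
 [ 0.0002  0.0015 -1.    ]]
```

The two red patches, at x about -10 and +11 mm in the vice frame, don't line up, and the right one breaks the 45 to 75 mm rule. I'll check this from close up with the wrist camera.

Run:
```python
from h import *
for yaw in (-65.4,114.6):
    for p in ([.50,.18,.2],[.476,.159,.05],[.52,.18,.05],[.501,-.229,.1]):
        q=robot.ik(p,down(np.radians(yaw if p[1]>0 else yaw-25))); print(yaw,p,None if q is None else np.round(q,0))
yaw=-65.4
robot.goto([.50,-.20,.2],down(np.radians(-90)))
robot.dwell(.3);T=toolT();p,d=robot.grab_frame("wrist");np.savez("w_rack.npz",p=p,d=d,T=T)
robot.goto([.51,.18,.2],down(np.radians(yaw)))
robot.dwell(.3);T=toolT();q,d=robot.grab_frame("wrist");np.savez("w_vice.npz",p=q,d=d,T=T)
cv2.imwrite("pics/w_vice.png",q[:,:,::-1]);cv2.imwrite("pics/w_rack.png",p[:,:,::-1]);print(T,robot.read_t())
```

```text
-65.4 [0.5, 0.18, 0.2] [ 41.   8. -20.   0. -62. -16.]
-65.4 [0.476, 0.159, 0.05] [ 41.  15. -34.   0. -41. -16.]
-65.4 [0.52, 0.18, 0.05] [ 39.  19. -28.   0. -43. -15.]
-65.4 [0.501, -0.229, 0.1] [ -4.  16. -25.   0. -50.   4.]
114.6 [0.5, 0.18, 0.2] [ 41.   8. -20.   0. -62. 164.]
114.6 [0.476, 0.159, 0.05] [ 41.  15. -34.   0. -41. 164.]
114.6 [0.52, 0.18, 0.05] [ 39.  19. -28.   0. -43. 165.]
114.6 [0.501, -0.229, 0.1] None
[[ 4.15123611e-01 -9.09765015e-01  6.48921822e-05  5.10245338e-01]
 [-9.09765017e-01 -4.15123612e-01  1.26541354e-05  1.79317117e-01]
 [ 1.54259873e-05 -6.42896676e-05 -9.99999998e-01  2.00030030e-01]
 [ 0.00000000e+00  0.00000000e+00  0.00000000e+00  1.00000000e+00]] 4.1417
```

View pics/w_vice.png

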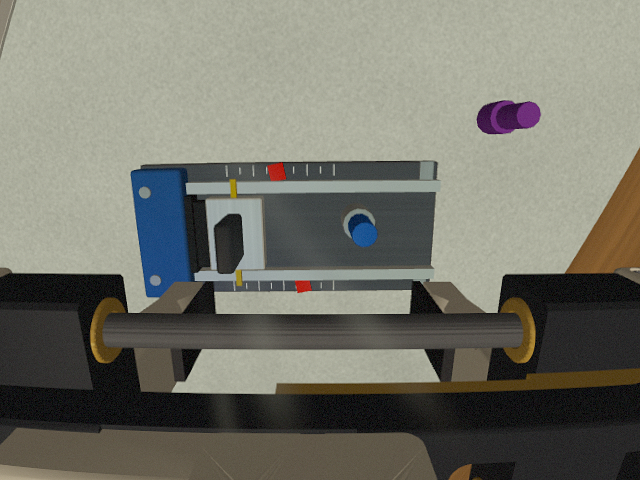

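View pics/w_rack.png

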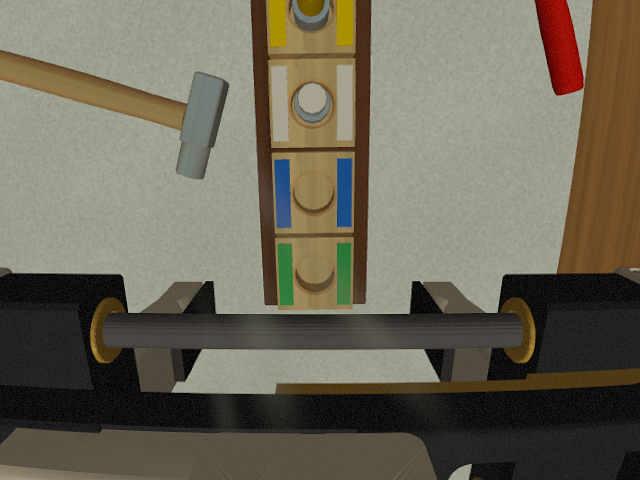

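The wrist view shows red patches at (277,172) and (303,286), pointers at (234,188) and (239,277), and the die grip top at (364,233). In the rack view the blue socket mouth is at (314,192). The bands still look skewed, so I'll enlarge them.

Run:
```python
import cv2,numpy as np
p=np.load("w_vice.npz")['p'][:,:,::-1]
s=np.load("scene0.npz")['p'][:,:,::-1]
a=cv2.resize(p[155:300,200:350],None,fx=3.5,fy=3.5,interpolation=cv2.INTER_CUBIC)
b=cv2.resize(s[230:330,355:440],None,fx=3,fy=3,interpolation=cv2.INTER_CUBIC)
o=np.zeros((520,800,3),np.uint8);o[:a.shape[0],:a.shape[1]]=a;o[:300,540:795]=b
cv2.imwrite("pics/crop2.png",o)
```

```text
(no output)
```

View pics/crop2.png

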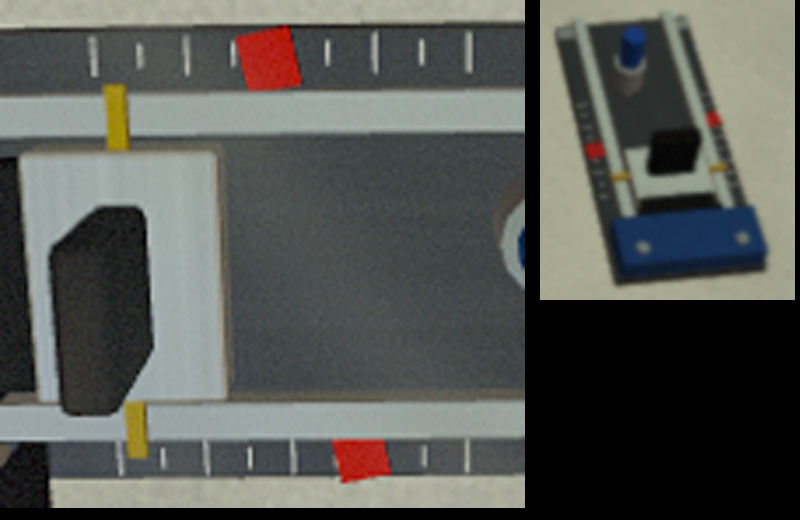

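Run:
```python
from h import *
np.set_printoptions(precision=4,suppress=True)
V=np.load("w_vice.npz");R=np.load("w_rack.npz")
C=lambda u,v:(200+(u+.5)/3.5-.5,155+(v+.5)/3.5-.5)
w=lambda uv,z:ray2world("wrist",uv,z,V['T'])
P=dict(outT=w(C(263,32.5),.012),outB=w(C(366.5,478),.012),cT=w(C(269,59),.012),cB=w(C(361,460),.012),
 ptT=w(C(117,117),.0275),ptB=w(C(137,430),.0275),die=w((364,233),.078),
 nT=w((437,161),.012),railT=w((440,186),.022),railB=w((433,272),.022),hT=w(C(125,208),.078),hB=w(C(85,412),.078),hc=w(C(105,310),.078))
yaw=np.radians(25.0)
d=P['ptB']-P['ptT'];print("pt yaw",np.degrees(np.arctan2(d[1],d[0]))-90, np.linalg.norm(d))
d=P['outB']-P['outT'];print("band yaw",np.degrees(np.arctan2(d[1],d[0]))-90,np.linalg.norm(d))
x=np.array([np.cos(yaw),np.sin(yaw),0]);y=np.array([-x[1],x[0],0])
m=(P['ptT']+P['ptB'])/2;print("pointer mid",m)
for k in P: print(k,P[k],(P[k]-m)@x,(P[k]-m)@y)
for k in(("outT","outB"),("cT","cB")):
    b=(P[k[0]]+P[k[1]])/2-m;print("band rel pointer",b@x,b@y)
r=lambda uv,z:ray2world("wrist",uv,z,R['T'])
for n,uv in dict(blue=(314,192),bl=(283,193),br=(344,192),green=(315,272),wtop=(312,98)).items():print(n,r(uv,.047 if n!='wtop' else .091))
# depth check of die
for n,D,uv in(("die",V,(364,233)),("socket wood",R,(314,160))):
    z=D['d'][uv[1],uv[0]];print(n,z)
# blue grip top blob by depth: world points
c=robot.camera_info("wrist");f=240/np.tan(np.radians(c['vfov']/2));K=np.array([[f,0,c['cx']],[0,f,c['cy']],[0,0,1]])
uu,vv=np.meshgrid(range(640),range(480))
n=cv2.undistortPoints(np.stack([uu,vv],-1).reshape(-1,1,2).astype(float),K,np.array([c['k1'],0,0,0.])).reshape(480,640,2)
def cloud(D):
    z=D['d'];p=np.stack([n[...,0]*z,n[...,1]*z,z,np.ones_like(z)],-1);return (p@(D['T']@c['T_tool_cam']).T)[...,:3]
W=cloud(V);s=W[205:250,335:385];k=(s[...,2]>.073)&(s[...,2]<.085);q=s[k];print("die top",k.sum(),np.median(q,0),(q.max(0)+q.min(0))/2,np.ptp(q,0))
s=W[200:280,205:250];k=(s[...,2]>.072)&(s[...,2]<.085);q=s[k];print("handle",k.sum(),q.mean(0),(q.mean(0)-m)@x,(q.mean(0)-m)@y)
W=cloud(R);s=W[165:220,285:343];k=(s[...,2]<.042)&(s[...,2]>.015);q=s[k];print("hole",k.sum(),(q.max(0)+q.min(0))/2,np.ptp(q,0),"wood z",np.median(W[158:165,300:330,2]))
s=W[60:140,285:345];k=(s[...,2]>.085)&(s[...,2]<.1);q=s[k];print("white top",k.sum(),q.mean(0))
```

```text
pt yaw 25.10655107123408 0.08214065292846097
band yaw 36.42184267981784 0.124138979354765
pointer mid [0.5661 0.2172 0.0275]
outT [0.5596 0.1478 0.012 ] -0.035217428891993086 -0.0601937831082209
outB [0.4859 0.2477 0.012 ] -0.05980079902702198 0.06148671700600011
cT [0.5556 0.1533 0.012 ] -0.03654025360502516 -0.053493631551096446
cB [0.4895 0.2434 0.012 ] -0.05836068339031191 0.05612355285436668
ptT [0.5835 0.18   0.0275] 7.637708737953594e-05 -0.04107025544623499
ptB [0.5487 0.2544 0.0275] -7.637708737954767e-05 0.04107025544623497
die [0.4744 0.1606 0.078 ] -0.10705092633757597 -0.012556484979498763
nT [0.429  0.0848 0.012 ] -0.180203721997454 -0.06203883056079373
railT [0.4192 0.1036 0.022 ] -0.18113934684521682 -0.040857441702333706
railB [0.3856 0.1766 0.022 ] -0.18070103537375215 0.03948000822675319
hT [0.568  0.1872 0.078 ] -0.010971466819177754 -0.027950069591435492
hB [0.5592 0.2338 0.078 ] 0.0008084006815398863 0.0179330796978921
hc [0.5637 0.21   0.078 ] -0.005237520776026039 -0.005497611902104847
band rel pointer -0.04750911395950756 0.0006464669488896051
band rel pointer -0.04745046849766857 0.0013149606516351193
blue [ 0.4969 -0.2293  0.047 ]
bl [ 0.5221 -0.2285  0.047 ]
br [ 0.4725 -0.2293  0.047 ]
green [ 0.4961 -0.1605  0.047 ]
wtop [ 0.4984 -0.2978  0.091 ]
die 0.28942266
socket wood 0.30444324
die top 536 [0.474  0.1608 0.0773] [0.4734 0.1612 0.0763] [0.0197 0.0196 0.0064]
handle 931 [0.5666 0.216  0.0768] -3.224237640105429e-05 -0.0013023220046748506
hole 1295 [ 0.4975 -0.2271  0.0319] [0.034  0.0313 0.0202] wood z 0.04654723346955644
white top 725 [ 0.4985 -0.2978  0.0903]
```

The bands' line is yawed about 11° from the vice, but its midpoint is consistently 47.5 mm out from the pointer, within the allowed range. The wrist-based sizes also check out: pointer spacing 82 mm, hole 34 mm, die top z 0.077. Next I'll pick the die.

Run:
```python
from h import *
np.set_printoptions(precision=4,suppress=True)
D=down(np.radians(-65)); S=down(np.radians(-90))
robot.goto([.4742,.1607,.12],D); f0=robot.read_force()
robot.servo_line([.4742,.1607,.044],speed=.12)
print("df",robot.read_force()-f0)
robot.move_gripper(0.0); print("w",robot.read_grip_width()*88,robot.read_finger_force(),robot.read_position())
robot.servo_line([.4742,.1607,.2],speed=.15); print("w",robot.read_grip_width()*88,robot.read_finger_force())
robot.goto([.4975,-.2285,.2],S)
robot.servo_line([.4975,-.2285,.085],speed=.12); robot.dwell(.3)
f0=robot.read_force()
for z in (.078,.074,.070,.066,.062,.0585):
    robot.servo_line([.4975,-.2285,z],speed=.03); f=robot.read_force()-f0; print(z,robot.read_position(),f,robot.read_ft_torque())
    if f[2]>8 or np.hypot(*f[:2])>12: break
p,d=robot.grab_frame("wrist"); cv2.imwrite("pics/ins.png",p[:,:,::-1]); print(robot.read_t())
```

```text
df [-0.5022 -0.7579  0.154 ]
w 19.146979450800686 29.986895620822906 [0.4743 0.1608 0.044 ]
w 19.69930853177222 29.98500555753708
0.078 [ 0.4973 -0.2285  0.0776] [-0.2665  0.2754  0.0128] [ 0.0112  0.0755 -0.0198]
0.074 [ 0.4973 -0.2285  0.0738] [-0.3049  0.1628 -0.2706] [0.0432 0.1501 0.0068]
0.07 [ 0.4973 -0.2285  0.0697] [-0.5608  0.5551 -0.4944] [-0.0115  0.1052  0.0572]
0.066 [ 0.4973 -0.2285  0.0657] [-1.2677  1.1765 -0.2215] [-0.0237  0.0911  0.0263]
0.062 [ 0.4973 -0.2285  0.0617] [ 0.3315 -0.3105 -0.0072] [0.0113 0.1565 0.0015]
0.0585 [ 0.4973 -0.2285  0.0582] [-0.2127  0.2827 -0.1622] [-0.0174  0.0638 -0.0611]
12.3333
```

Run:
```python
from h import *
np.set_printoptions(precision=4,suppress=True)
robot.move_gripper(1.0)
robot.servo_line([.4975,-.2285,.2],speed=.15)
robot.goto([.50,-.20,.2],down(np.radians(-90))); robot.dwell(.3)
T=toolT();p,d=robot.grab_frame("wrist")
c=robot.camera_info("wrist");f=240/np.tan(np.radians(c['vfov']/2));K=np.array([[f,0,c['cx']],[0,f,c['cy']],[0,0,1]])
uu,vv=np.meshgrid(range(640),range(480))
n=cv2.undistortPoints(np.stack([uu,vv],-1).reshape(-1,1,2).astype(float),K,np.array([c['k1'],0,0,0.])).reshape(480,640,2)
W=(np.stack([n[...,0]*d,n[...,1]*d,d,np.ones_like(d)],-1)@(T@c['T_tool_cam']).T)[...,:3]
for nm,s in(("blue",W[150:235,285:343]),("white",W[60:140,285:345])):
    k=(s[...,2]>.083)&(s[...,2]<.11);q=s[k];print(nm,k.sum(),q.mean(0),np.median(q,0))
o=p[0:300,200:440,::-1];cv2.imwrite("pics/placed.png",cv2.resize(o,None,fx=2,fy=2));print(robot.read_t())
```

```text
blue 624 [ 0.4962 -0.2288  0.0901] [ 0.4962 -0.2288  0.0904]
white 731 [ 0.499  -0.2984  0.0904] [ 0.4989 -0.2984  0.0904]
15.2333
```

View pics/placed.png

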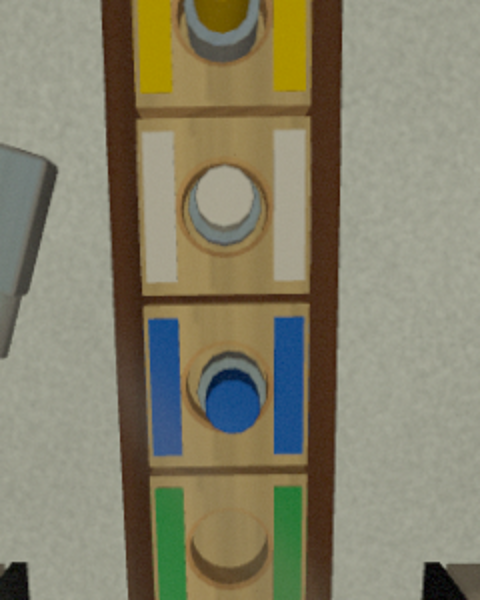

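The blue die stands in the blue socket, grip top at about (232,400) in the crop, at the same height as the white one (0.090). Now I'll pull the slide.

Run:
```python
from h import *
np.set_printoptions(precision=4,suppress=True)
yaw=np.radians(25.05);x=np.array([np.cos(yaw),np.sin(yaw),0]);D=down(yaw-np.pi/2)
h=np.array([.5665,.2165,.045])
robot.goto(h+[0,0,.08],D);robot.move_gripper(.6);robot.servo_line(h,speed=.12);robot.dwell(.2)
f0=robot.read_force();robot.move_gripper(0.)
p0=robot.read_position();print("w",robot.read_grip_width()*88,robot.read_finger_force(),p0,(robot.read_force()-f0)@x)
robot.servo_line(p0-.0475*x,speed=.03);robot.dwell(.3)
p1=robot.read_position();print((p1-p0)@x,p1,robot.read_grip_width()*88,robot.read_finger_force(),(robot.read_force()-f0)@x)
T=toolT();p,d=robot.grab_frame("wrist");np.savez("w2.npz",p=p,d=d,T=T)
q,_=robot.grab_frame("top");np.savez("t2.npz",p=q)
a=cv2.resize(p[60:320,120:520],None,fx=1.25,fy=1.25);b=cv2.resize(q[165:275,195:285],None,fx=3.3,fy=3.3,interpolation=cv2.INTER_CUBIC)
o=np.zeros((370,800,3),np.uint8);o[:a.shape[0],:500]=a;o[:b.shape[0],502:502+b.shape[1]]=b
cv2.imwrite("pics/pull.png",o[:,:,::-1]);print(robot.read_t())
```

```text
w 14.163118866466471 29.999525249004364 [0.5672 0.2169 0.0451] 4.984928350298154
-0.04662177174945835 [0.525  0.1971 0.0451] 13.923549136447859 29.998011589050293 9.785885066565662
21.4333
```

View pics/pull.png

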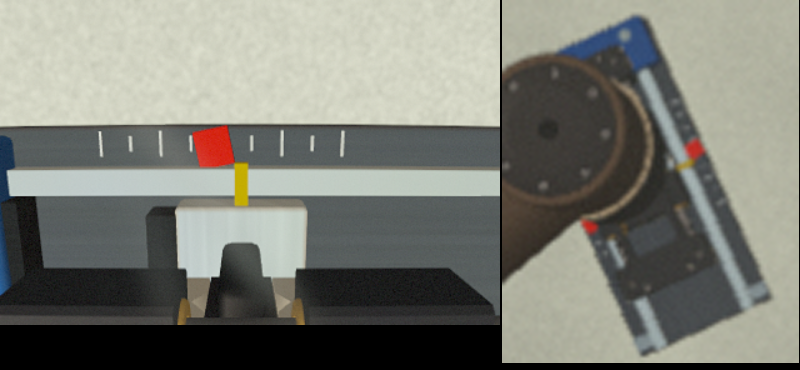

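The wrist crop shows the right pointer at (241,185), just past the right red band at (213,146), as expected from the skewed band line. Only the midpoint counts, so I'll measure the difference.

Run:
```python
from h import *
T=np.load("w2.npz")['T'];yaw=np.radians(25.05);x=np.array([np.cos(yaw),np.sin(yaw),0]);y=np.array([-x[1],x[0],0])
C=lambda u,v:(120+(u+.5)/1.25-.5,60+(v+.5)/1.25-.5)
b=ray2world("wrist",C(213.5,146.5),.012,T);p=ray2world("wrist",C(241,185),.0275,T)
print("pointer-bandR",(p-b)@x,(p-b)@y,"expected at mark: x",-.0109)
q=np.load("t2.npz")['p']
A=lambda u,v:(195+(u-502+.5)/3.3-.5,165+(v+.5)/3.3-.5)
b=ray2world("top",A(695,149),.012);p=ray2world("top",A(685,165),.0275);print("top",(p-b)@x,(p-b)@y)
```

```text
pointer-bandR -0.010879350708218886 0.012679862821394544 expected at mark: x -0.0109
top -0.011038885136617856 0.012563990916414578
```

```bash
python3 -c "
from rig import robot
robot.dwell(.5);print(robot.read_finger_force(),robot.read_position(),robot.read_t());print(robot.job_done())"
```

```text
29.998045563697815 [0.524956   0.19710578 0.04510313] 21.9333
the job is handed in; nothing more can be done
None
```

I put the blue die back upright in its blue socket and let go, and handed the job in at about 22 s with the slide held at the middle of the red bands. The two bands are fitted about 11° askew, so I pulled to the midpoint between them; the measured error there is under 1 mm, but no verdict came back.

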